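# Mount the push-out post in its bench holder

## Robot

A 6-joint arm with a two-finger parallel gripper is mounted at the origin on the work surface. World frame = base frame: x ahead of the robot, y to its left, z up, the work surface at z = 0. Lengths are in m, angles in rad, forces in N, time in s.
With the tool pointing down it reaches from about 0.225 to 0.875 m from the base axis. Payload 3.4 kg.
Tool frame: the origin (TCP) lies at the very end of the fingers, on their centre line; the grasp point (between the pads) lies 19 mm behind it (manip.hold_point_z is the distance from the TCP to the grasp point, in m); z points along the fingers, x is the direction in which the jaws open and shut, and the axes are right-handed (so a half turn about z gives the same grasp; the last joint's range is limited). The gripper opens to 85 mm and grips with 20 to 120 N. Pads are 22 mm wide; open, the fingers measure 114 mm over their backs; the gripper's body (76 mm by 85 mm) begins 54 mm behind the grasp point. The pads swing forward as they close: fully open they stand 13 mm farther back than shut.
Start: joints at [-0.121, 0.276, 1.505, -0, 1.361, -0.121], TCP at [0.575, -0, 0.231] pointing down, gripper open.
Joint ranges: [-2.89, 2.89], [-0.75, 2.08], [0.22, 2.7], [-1.18, 4.32], [0.11, 2.71], [-2.7, 2.7]. Speed limits (rad/s): [2.57, 2.57, 3.14, 3.14, 3.14, 3.14].

## Interface

Orientations are given as a unit quaternion [w, x, y, z].
In Python, from rig import manip gives the robot as it stands.
- The arm moves only by the tool apply_moves, never from a script. Its argument "commands" is one flat list of numbers, 6 for each row, row after row: the shift along the tool's x, y, z normalised to -1 to 1, where 1 is 0.03 m, then the turn, a rotation vector about the tool's x, y, z normalised to -1 to 1, where 1 is 0.15 rad. A call has 1 to 20 rows; each row shifts and turns the commanded pose from where the row before left it, along the tool's axes as they then stand; what a row does not reach is not made up. A row lasts 1/10 s, in which the tool goes at most 50 mm and 8.59 degrees, less where a joint would pass 70% of its speed; a pose out of reach is approached as far as the arm can. A call with a number of a shift or a turn outside -1 to 1 is refused whole. A call with a gripper value outside its range is refused whole. "jaw" is the opening, from -1 (shut) to 1 (fully open), set as the call begins (left out, the last holds). The fingers move at their own pace and stop on an object; "newtons" is the grip in N (left out, the last holds). Time passes only in rows, so rows that do not move let the fingers close. It gives the time, the measured TCP pose, the force and the opening at its end, in the units of the state.
- manip.get_state(): the state, without advancing time (a new reading comes with each control period).
- manip.get_image(name): name is "scene" or "side" or "wrist"; returns a dict with "frame" (480x640x3 uint8, red, green, blue), "fx", "fy", "cx", "cy" (pixels), "k1" (the pictures are not rectified: a ray, as slopes to the right and down, at radius r is drawn at 1 + k1 r^2 times it, then the intrinsics apply), "extrinsics" (4x4, takes a point from camera to world coordinates); the wrist camera has in their place "mount" (4x4, takes a point from camera to tool coordinates, whose origin is the TCP and whose axes are the tool frame's). Camera axes: x right, y up, looking along -z (the intrinsics and any distortion apply to the point x, -y, -z); pixel columns grow to the right and rows downward; lengths in m; the calibration is good to about 2 mm. A picture is of the moment at which its call begins: read the wrist's pose just before it. There is no depth.
- manip.sign_off(): hands the job in, once; it reports no verdict.
The state is a dict: "clock": time; "qpos": joint angles; "qd": joint speeds; "effort": joint torques, N m; "position": TCP position; "ee_rot": TCP orientation; "contact_force": force on the tool from outside, world axes, zero at the start; "moment": the same for the moment, N m; "width": finger opening in m.
Only numpy, scipy, OpenCV 4.12 (cv2) and the standard library are available. Lean on these libraries where they do the work, as an engineer would, in place of code of your own. Each camera call takes 0.05 s, during which the arm holds its last target. There are 200 camera calls.

## Task

Take the push-out post with the tall, narrow head out of the rack and slide it, foot down, into the bore of the bench post holder, past the side spring plunger, until it stands fully home on the stop hidden inside and the plunger grips it. Feel for the stop and press gently, never with more than about 25 N; leave the wide-headed post, the bowl and the scraper undisturbed, and let go at the end.

Things in the scene. Friction and masses are not known exactly. Their poses are not given: they have to be found in the camera images.
- post_head (a point): Centre of the head of the post to mount: white plastic cylinder, 34 mm diameter, 30 mm tall, flat top; on the post's axis 95 mm above the foot; z runs up the axis. The post is 110 mm tall, about 0.16 kg (varies by 25 %), and round, so its yaw does not matter. It starts upright in one of the rack's two holes, its foot 5 mm above the bench.
- post_foot (a point): Centre of the flat foot of the same post, on its axis; z runs up the axis. Under the head is a round steel shank 16 mm in diameter and 80 mm long, whose lowest 10 mm taper to 9 mm at the foot.
- wide_post_head (a point): Head of the other post, which stays in the rack: the same shank, but a flat mushroom head 52 mm in diameter and 12 mm thick on a 24 mm neck. Point on its axis, 95 mm above its foot and 9 mm below its top.
- rack_top (a point): Centre of the top face of the rack, a fixed white plastic block 70 mm (x) by 170 mm (y), 45 mm tall. Two upright holes 18 mm in diameter and 40 mm deep lie on its y axis, 45 mm either side of this point; which post stands in which hole varies.
- mouth (a point): Centre of the mouth of the bore (17.6 mm diameter, upright) on top of the fixed post holder, 85 mm above the bench; z points up. The holder is an aluminium block 44 by 44 mm on a flange 90 by 90 by 8 mm. A flat rigid stop inside the bore lies 32 to 64 mm below the mouth, different every time, unseen and unmeasured: only feeling finds it. No more than 25 N may press on it.
- plunger (a joint): Travel of the side spring plunger (m): 0 with its round nose fully out, 4 mm into the bore; up to 0.007 pushed back. Beside the shank it reads about 0.001 to 0.003. Side force 7.5 N plus 1.5 N per mm. Pushing the post past it takes a peak of some 6 to 12 N while the foot is 12 to 24 mm down; from 26 mm on the shank slides with a steadier drag of some 2 to 8 N, until the stop.
- trays: Two stacked moulding trays, white on amber, 178 (x) by 262 (y) by 56 mm in all, with rows of round cavities; fixed; origin under the stack's centre. Only an obstacle.
- bowl_rim (a point): Centre of the rim of a small steel bowl, 110 mm in diameter and 50 mm tall, standing on the bench. Leave alone.
- scraper_grip (a point): Handle of a scraper that lies flat on the bench. Leave alone.
- nose (a point): Where the plunger's axis meets the bore's axis: 14 mm below the mouth. The plunger lies along the holder's +x: its brass barrel (20 mm diameter) and black pull knob stand out to 55 mm from the bore's axis on that side.
Not all that is in view belongs to the job. Several things look just like the part that bears mouth: the one meant starts nearest to the robot's base.

How it is judged:
On the way, in this order (a step that is already met when the one before it is completed fails the run):
1. the post is lifted clear out of the rack (z of post_foot in the frame of rack_top above 0.005 m), for 0.1 s.
2. the post is in the bore, upright, its shank past the plunger, which has ridden up on it (horizontal distance between post_foot and mouth below 0.004 m and z of post_foot in the frame of mouth below -0.024 m and value of joint plunger above 0.0008 m), for 0.1 s.
At the end, for the whole second after the job is handed in: The narrow-headed post stands in the holder's bore (foot within 4 mm of the bore's axis, tilt under 0.09 rad), its foot no more than 2 mm above the stop, the plunger pushed back by the shank by more than 0.8 mm, at rest and released (horizontal distance between post_foot and mouth below 0.004 m and angle between post_head's own z axis and vertical below 0.09 rad and distance between post_foot and stop_c0 below 0.0096 m and value of joint plunger above 0.0008 m and linear speed of post below 0.01 m/s); the robot touches nothing.
It fails at once if the stop is rammed: more than 25 N on it (contact force between post and stop_c0 above 25 N).
It fails at once if the wide-headed post is disturbed (moved more than 10 mm) (distance of wide_post_head from where it was at the start of the episode above 0.01 m).
It fails at once if the bowl is moved by more than 15 mm (distance of bowl_rim from where it was at the start of the episode above 0.015 m).
It fails at once if the scraper is moved by more than 15 mm (distance of scraper_grip from where it was at the start of the episode above 0.015 m).
It also fails if it takes over 64 s, if anything falls off the work surface, if the arm or the gripper's body presses on something with over 40 N, if the wrist force passes 120 N, or if a joint passes its speed limit or range.

## Working session

There is one attempt and no reset: what is moved stays moved. The work goes in short steps, Python scripts to look and compute and a tool call to move; the robot and the scene stay as the last step left them, time stands still between calls to the robot, and variables do not carry over. Pictures are saved under pics/ and viewed, about 8 in all and at most 12, crops included, and the job is handed in when it is done.

Besides the shell and the picture viewer there is one more tool, called by a JSON object that holds its "api" and its "payload". apply_moves: Moves the arm, as the interface text tells. Scaled input: -1 to 1 covers 0.03 m each way for a shift and 0.15 rad each way for a turn. Its arguments: {"type":"object","properties":{"commands":{"type":"array"},"jaw":{"type":"number"},"newtons":{"type":"number"}},"required":["commands"]}

```bash
mkdir -p pics
cat > h.py <<'E'
import numpy as np, cv2
from rig import manip
from scipy.spatial.transform import Rotation as R
def T_tool(s):
    T=np.eye(4); q=s["ee_rot"]; T[:3,:3]=R.from_quat([q[1],q[2],q[3],q[0]]).as_matrix(); T[:3,3]=s["position"]; return T
def grab(name,fn=None):
    s=manip.get_state(); im=manip.get_image(name)
    im["E"]=np.array(im["extrinsics"]) if "extrinsics" in im else T_tool(s)@np.array(im["mount"])
    im["bgr"]=cv2.cvtColor(np.array(im["frame"]),cv2.COLOR_RGB2BGR)
    if fn: cv2.imwrite("pics/"+fn,im["bgr"])
    return im
def ray(im,u,v):
    K=np.array([[im["fx"],0,im["cx"]],[0,im["fy"],im["cy"]],[0,0,1.]])
    p=cv2.undistortPoints(np.array([[[u,v]]],float),K,np.array([im["k1"],0,0,0.]))[0,0]
    # k1 model is the forward one used by OpenCV
    d=im["E"][:3,:3]@np.array([p[0],-p[1],-1]); return im["E"][:3,3],d/np.linalg.norm(d)
def onz(im,u,v,z):
    o,d=ray(im,u,v); return o+d*(z-o[2])/d[2]
def proj(im,P):
    p=np.linalg.inv(im["E"])@np.append(P,1); x,y=p[0]/-p[2],-p[1]/-p[2]; r=1+im["k1"]*(x*x+y*y)
    return im["fx"]*x*r+im["cx"],im["fy"]*y*r+im["cy"]
E
python3 - <<'E'
from h import *
import pickle
for n in("scene","side","wrist"):
    im=grab(n,n+"0.png"); pickle.dump({k:v for k,v in im.items()},open(n+"0.pkl","wb"))
    print(n,im["E"].round(3).tolist(),im["fx"],im["k1"])
s=manip.get_state();print(s["clock"],s["contact_force"],s["ee_rot"],s["width"],manip.hold_point_z)
E
```

```text
scene [[0.758, -0.525, 0.387, 1.199], [0.652, 0.607, -0.454, -0.857], [0.003, 0.597, 0.802, 1.377], [0.0, 0.0, 0.0, 1.0]] 616.1569884838412 -0.21995330420399756
side [[-0.966, 0.148, -0.211, 0.321], [-0.257, -0.575, 0.777, 0.875], [-0.006, 0.805, 0.593, 0.859], [0.0, 0.0, 0.0, 1.0]] 545.1607727823032 -0.14525811814157683
wrist [[1.0, 0.001, 0.001, 0.575], [-0.001, 0.958, 0.287, 0.072], [-0.001, -0.287, 0.958, 0.374], [0.0, 0.0, 0.0, 1.0]] 369.3824891271115 -0.035524440950638565
0.15 [ 0.64945232 -0.31046736  0.57665815] [-7.49110651e-05  9.99999743e-01  1.77153689e-05 -7.12774004e-04] 0.08510540452943705 0.0187
```

View pics/scene0.png

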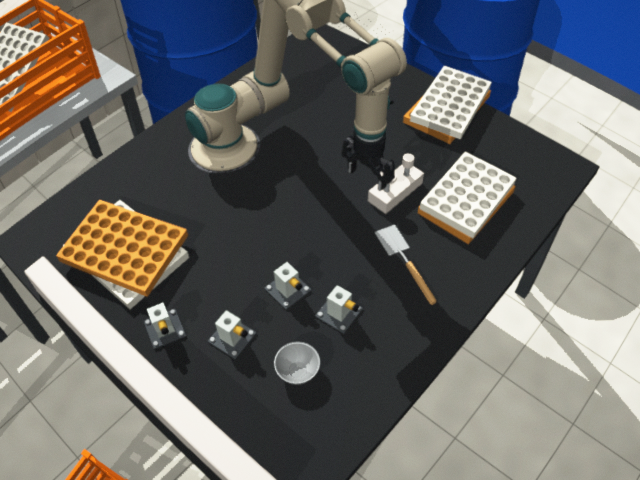

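View pics/side0.png

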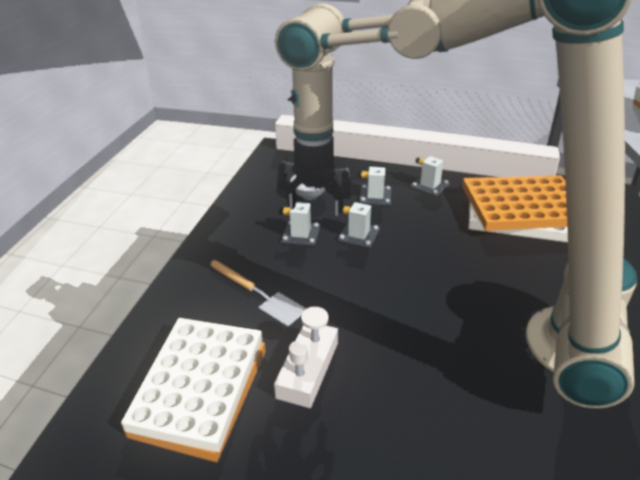

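The scene view shows four holders with bore tops near (286,267), (339,291), (229,318) and (158,313). It also shows the rack at (397,188) and the bowl at (297,362). In the side view the narrow head is at (299,352) and the wide one at (315,317). Next I'll work out positions and crop the candidates.

Run:
```python
from h import *
import pickle
L=lambda n:pickle.load(open(n+"0.pkl","rb"))
a,b=L("scene"),L("side")
for u,v in((286,267),(339,291),(229,318),(158,313)):
    p=onz(a,u,v,.085);print((u,v),p.round(3),"r",np.hypot(*p[:2]).round(3),"side px",np.round(proj(b,p)))
print("narrow",onz(a,408,157,.115).round(3),onz(b,299,345,.115).round(3),"wide",onz(b,315,314,.109).round(3), "bowl",onz(a,297,360,.05).round(3))
c1=cv2.resize(a["bgr"][225:365,130:390],None,fx=2.9,fy=2.9,interpolation=cv2.INTER_CUBIC)[:,:400*2]
s1=cv2.resize(b["bgr"][150:250,270:460],(400,211),interpolation=cv2.INTER_CUBIC)
s2=cv2.resize(b["bgr"][300:410,265:350],(400,int(400*110/85)),interpolation=cv2.INTER_CUBIC)[:400]
cv2.imwrite("pics/c1.png",c1)
cv2.imwrite("pics/c2.png",np.hstack([cv2.copyMakeBorder(s1,0,400-211,0,0,0),s2]))
```

```text
(286, 267) [ 0.52  -0.25   0.085] r 0.577 side px [363. 211.]
(339, 291) [ 0.67  -0.216  0.085] r 0.704 side px [302. 210.]
(229, 318) [ 0.519 -0.451  0.085] r 0.688 side px [378. 172.]
(158, 313) [ 0.375 -0.56   0.085] r 0.674 side px [432. 161.]
narrow [0.536 0.249 0.115] [0.538 0.243 0.115] wide [0.533 0.154 0.109] bowl [ 0.707 -0.414  0.05 ]
```

View pics/c1.png

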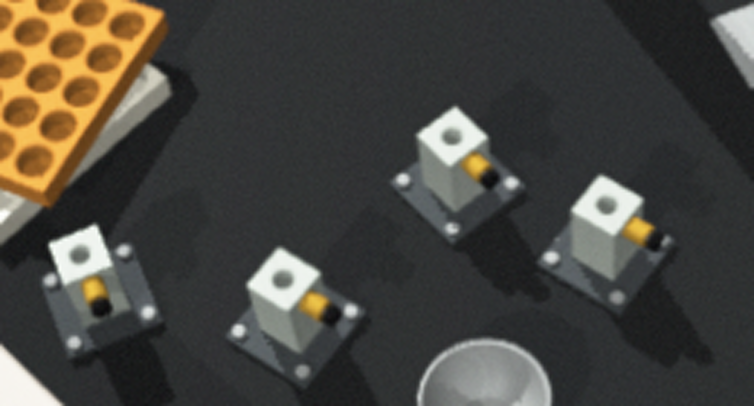

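View pics/c2.png

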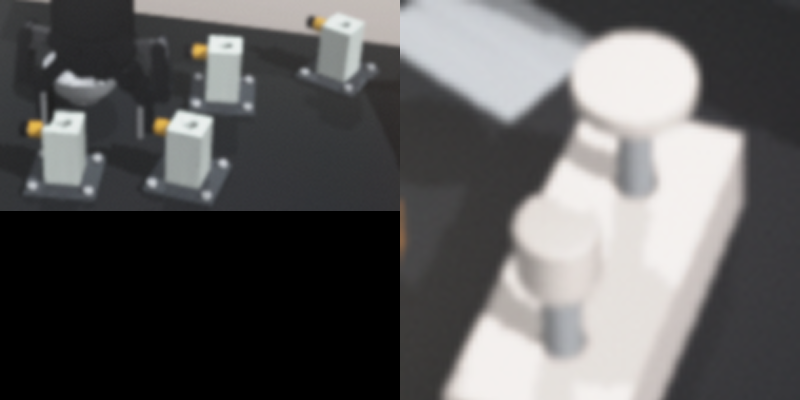

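Target: the holder at (286,267) in the scene view, world (0.520,-0.250). It is 0.577 m from the base, while the others are at 0.67 m or more, and the enlarged crops confirm it along with the narrow head. I'll hover over the narrow post and check it from close by.

{"api": "apply_moves", "payload": {"commands": [-0.14, -0.91, 0.1, 0, 0, 0, -0.14, -0.91, 0.1, 0, 0, 0, -0.14, -0.91, 0.1, 0, 0, 0, -0.14, -0.91, 0.1, 0, 0, 0, -0.14, -0.91, 0.1, 0, 0, 0, -0.14, -0.91, 0.1, 0, 0, 0, -0.14, -0.91, 0.1, 0, 0, 0, -0.14, -0.91, 0.1, 0, 0, 0, -0.14, -0.91, 0.1, 0, 0, 0, 0, 0, 0, 0, 0, 0, 0, 0, 0, 0, 0, 0]}}

```text
clock: 1.25
position: [0.5369, 0.2459, 0.2039]
ee_rot: [0.0, 1.0, 0.001, -0.0]
contact_force: [0.4, 0.7, -0.1]
width: 0.0854
```

Run:
```python
from h import *
w=grab("wrist","w1.png");a=grab("scene");b=grab("side")
import pickle;pickle.dump((w,a,b),open("k1.pkl","wb"))
print(manip.get_state()["position"],manip.get_state()["clock"])
for P in([.537,.246,.115],[.533,.156,.109]):print(proj(w,P))
```

```text
[0.53742588 0.24475515 0.2043043 ] 1.4
(np.float64(324.0727211529804), np.float64(239.29068032823162))
(np.float64(318.6328822823987), np.float64(352.1688112026902))
```

View pics/w1.png

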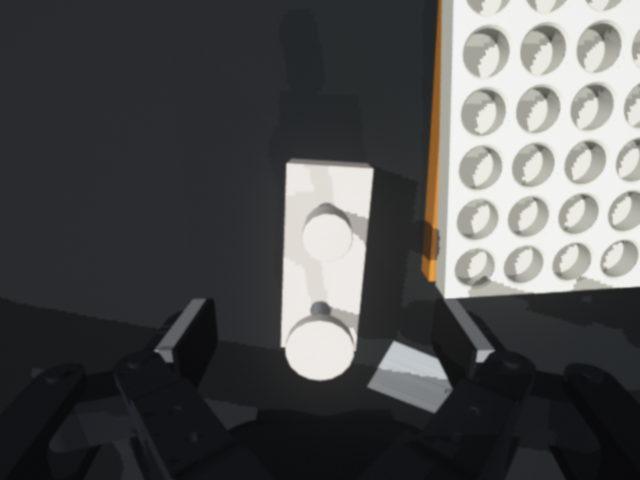

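The wrist view shows the narrow head's top centred at (328,238) and the wide head at (320,349). That puts the narrow post at about (0.540,0.247). I'll descend and then grip.

{"api": "apply_moves", "payload": {"commands": [0.08, -0.06, 0.6, 0, 0, 0, 0, 0, 0.6, 0, 0, 0, 0, 0, 0.6, 0, 0, 0, 0, 0, 0.6, 0, 0, 0, 0, 0, 0.6, 0, 0, 0, 0, 0, 0.6, 0, 0, 0, 0, 0, 0.5, 0, 0, 0, 0, 0, 0, 0, 0, 0, 0, 0, 0, 0, 0, 0]}}

```text
clock: 2.3
position: [0.54, 0.2468, 0.0815]
ee_rot: [0.0, 1.0, -0.001, 0.0]
contact_force: [0.0, 0.3, -0.7]
width: 0.0856
```

{"api": "apply_moves", "payload": {"commands": [0, 0, 0, 0, 0, 0, 0, 0, 0, 0, 0, 0, 0, 0, 0, 0, 0, 0, 0, 0, 0, 0, 0, 0, 0, 0, 0, 0, 0, 0, 0, 0, 0, 0, 0, 0, 0, 0, 0, 0, 0, 0, 0, 0, 0, 0, 0, 0, 0, 0, 0, 0, 0, 0, 0, 0, 0, 0, 0, 0], "jaw": -1, "newtons": 50}}

```text
clock: 3.3
position: [0.5398, 0.2477, 0.0821]
ee_rot: [-0.0, 1.0, 0.0, 0.0]
contact_force: [-1.9, -0.2, 6.6]
width: 0.0325
```

{"api": "apply_moves", "payload": {"commands": [0, 0, -0.2, 0, 0, 0, 0, 0, -0.4, 0, 0, 0, 0, 0, -0.5, 0, 0, 0, 0, 0, -0.6, 0, 0, 0, 0, 0, -0.7, 0, 0, 0, 0, 0, -0.7, 0, 0, 0, 0, 0, -0.6, 0, 0, 0, 0, 0, -0.5, 0, 0, 0, 0, 0, -0.3, 0, 0, 0, 0, 0, 0, 0, 0, 0, 0, 0, 0, 0, 0, 0]}}

```text
clock: 4.4
position: [0.5393, 0.2474, 0.2159]
ee_rot: [0.0, 1.0, 0.0, -0.0]
contact_force: [-0.4, -0.1, -1.6]
width: 0.0326
```

Run:
```python
from h import *
w=grab("wrist","w2.png")
s=manip.get_state();print(s["position"],s["contact_force"],s["moment"],s["width"],s["clock"])
cv2.imwrite("pics/w2c.png",cv2.resize(w["bgr"][200:480,140:500],(720,560)))
```

```text
[0.53904367 0.24729453 0.21544169] [-0.75779526  0.45364639 -2.48759565] [ 0.08372025 -0.00281126 -0.07665878] 0.03299304474837216 4.45
```

View pics/w2c.png

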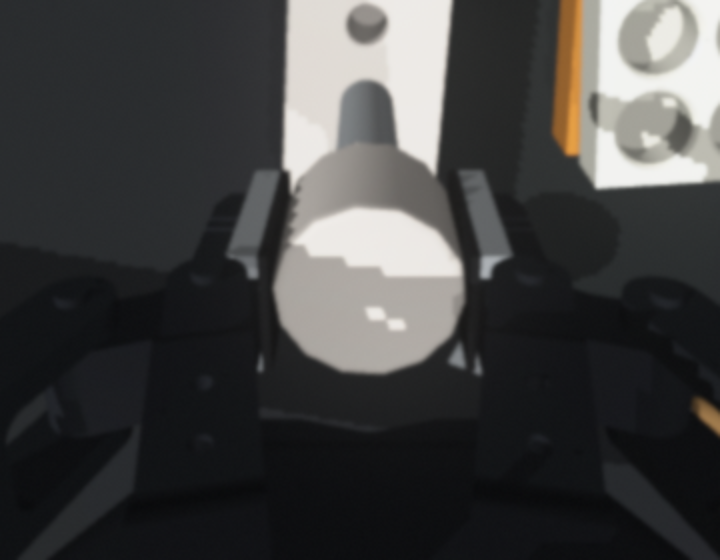

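The post is held, out of the rack, with the head's top centre at full-image pixel (324,345) and the foot at about (323,240). I'll carry it over to the holder at this height.

{"api": "apply_moves", "payload": {"commands": [-0.03, 0.4, 0, 0, 0, 0, -0.03, 0.7, 0, 0, 0, 0, -0.03, 0.96, 0, 0, 0, 0, -0.03, 0.96, 0, 0, 0, 0, -0.03, 0.96, 0, 0, 0, 0, -0.03, 0.96, 0, 0, 0, 0, -0.03, 0.96, 0, 0, 0, 0, -0.03, 0.96, 0, 0, 0, 0, -0.03, 0.96, 0, 0, 0, 0, -0.03, 0.96, 0, 0, 0, 0, -0.03, 0.96, 0, 0, 0, 0, -0.03, 0.96, 0, 0, 0, 0, -0.03, 0.96, 0, 0, 0, 0, -0.03, 0.96, 0, 0, 0, 0, -0.03, 0.96, 0, 0, 0, 0, -0.04, 0.96, 0, 0, 0, 0, -0.04, 0.96, 0, 0, 0, 0, -0.04, 0.7, 0, 0, 0, 0, -0.04, 0.4, 0, 0, 0, 0, 0, 0, 0, 0, 0, 0]}}

```text
clock: 6.45
position: [0.5205, -0.252, 0.2156]
ee_rot: [-0.0, 1.0, -0.001, -0.001]
contact_force: [0.1, -0.8, -1.5]
width: 0.0325
```

{"api": "apply_moves", "payload": {"commands": [0, 0, 0, 0, 0, 0, 0, 0, 0, 0, 0, 0, 0, 0, 0, 0, 0, 0]}}

```text
clock: 6.75
position: [0.5214, -0.2494, 0.2164]
ee_rot: [-0.0, 1.0, 0.001, 0.0]
contact_force: [-0.0, 0.5, -1.1]
width: 0.0331
```

Run:
```python
from h import *
import pickle
w=grab("wrist","w3.png");a=grab("scene","s3.png");b=grab("side","d3.png")
pickle.dump((w,a,b),open("k3.pkl","wb"))
s=manip.get_state();print(s["position"],s["contact_force"],s["width"],s["clock"])
C=lambda im,u,v,hw,hh,f:cv2.resize(im["bgr"][v-hh:v+hh,u-hw:u+hw],None,fx=f,fy=f,interpolation=cv2.INTER_CUBIC)
P=proj(w,[.52,-.25,.085]);print(P,proj(a,[.52,-.25,.085]),proj(b,[.52,-.25,.085]))
A=C(w,320,int(P[1])+20,80,120,2.5)  #400x600
S=C(a,288,250,40,60,5)#400x600
cv2.imwrite("pics/c3.png",np.hstack([A,S]))
```

```text
[ 0.52146449 -0.24980253  0.21647725] [ 0.2577068  -0.16548192 -1.38620805] 0.03287544184857218 6.9
(np.float64(322.0125771391764), np.float64(223.9852587189479)) (np.float64(285.8572845452102), np.float64(267.01457697701323)) (np.float64(363.04653757198236), np.float64(211.28077756985041))
```

View pics/c3.png

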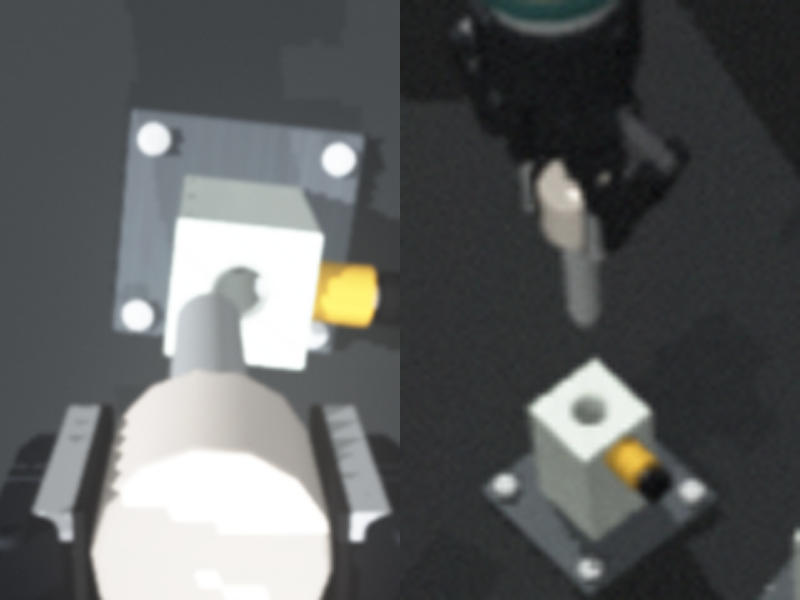

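In the left crop (wrist), the bore is centred at crop (241,291), which is full-image (336,239), and the shank's axis reaches the foot at full-image column 323.6. In the right crop (scene), the bore is at full-image (286.4,272) and the foot at about (285.2,253). I'll turn these into an offset.

Run:
```python
from h import *
import pickle
w,a,b=pickle.load(open("k3.pkl","rb"))
print("mouth wrist",onz(w,336.4,239.4,.085).round(4),"scene",onz(a,286.3,271.9,.085).round(4))
print("foot expected px: wrist",[np.round(proj(w,[.5213+dx,-.2496,.139]),1).tolist() for dx in(0,.003)],"scene",np.round(proj(a,[.5213,-.2496,.139]),1))
print("head top px w",np.round(proj(w,[.5213,-.2496,.2495]),1))
# shank mid-lines in wrist: rows 240..265 ; side view
for v in(244,252,260,268):
    row=w["bgr"][v,290:360].mean(1).astype(int);print(v,row.tolist())
u,v=363,195
cv2.imwrite("pics/d3c.png",cv2.resize(b["bgr"][v-65:v+55,u-60:u+60],None,fx=5,fy=5,interpolation=cv2.INTER_CUBIC))
```

```text
mouth wrist [ 0.5312 -0.2624  0.085 ] scene [ 0.5313 -0.2603  0.085 ]
foot expected px: wrist [[323.7, 245.4], [328.5, 245.4]] scene [285.1 254.8]
head top px w [323.6 345.8]
244 [191, 223, 236, 242, 244, 244, 240, 230, 202, 160, 128, 115, 117, 128, 141, 152, 176, 225, 249, 253, 254, 253, 251, 242, 226, 210, 200, 195, 192, 188, 183, 179, 174, 169, 162, 155, 149, 144, 140, 139, 140, 140, 140, 146, 150, 154, 155, 153, 151, 149, 149, 159, 181, 207, 224, 235, 246, 252, 254, 254, 254, 254, 254, 254, 254, 254, 254, 254, 254, 254]
252 [224, 242, 249, 251, 251, 251, 250, 248, 244, 230, 187, 137, 120, 125, 139, 163, 213, 247, 253, 252, 240, 219, 207, 206, 204, 200, 198, 195, 191, 187, 183, 179, 176, 170, 165, 158, 151, 145, 140, 139, 140, 139, 139, 136, 138, 160, 215, 245, 252, 253, 253, 254, 254, 254, 254, 254, 254, 254, 254, 254, 254, 254, 254, 254, 254, 254, 254, 254, 254, 254]
260 [87, 87, 88, 88, 88, 89, 89, 89, 90, 90, 90, 90, 90, 93, 109, 172, 239, 252, 253, 246, 227, 210, 206, 204, 202, 199, 196, 194, 190, 187, 183, 180, 175, 171, 166, 160, 154, 147, 143, 139, 139, 140, 139, 138, 136, 140, 172, 232, 252, 254, 254, 254, 254, 254, 254, 254, 254, 254, 254, 254, 254, 254, 254, 254, 254, 254, 254, 254, 254, 254]
268 [88, 88, 88, 88, 88, 90, 89, 90, 90, 90, 90, 91, 91, 92, 91, 93, 96, 115, 157, 191, 204, 206, 206, 204, 202, 199, 196, 194, 190, 187, 183, 180, 176, 172, 167, 161, 155, 150, 145, 141, 139, 140, 140, 139, 138, 137, 136, 147, 181, 215, 230, 234, 236, 237, 240, 245, 248, 250, 251, 252, 253, 253, 253, 253, 253, 253, 253, 254, 254, 253]
```

View pics/d3c.png

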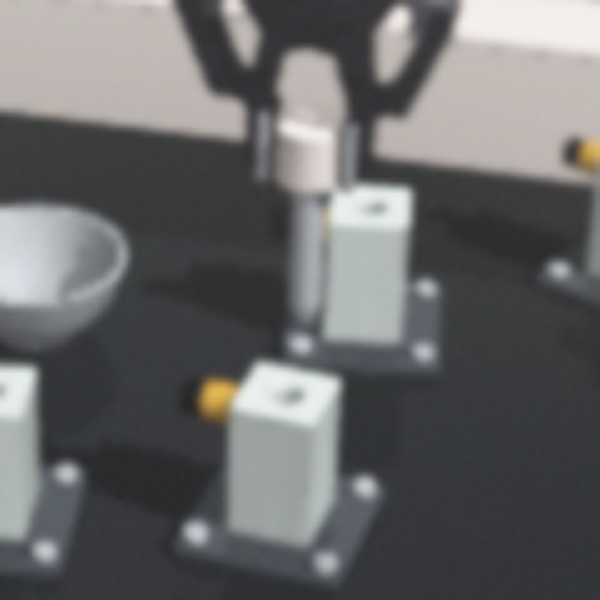

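In the side crop the bore is at full-image (360.6,209.4) and the foot's bottom at (364.4,194). I'll combine this with the wrist and scene values, then move over the bore.

Run:
```python
from h import *
import pickle
w,a,b=pickle.load(open("k3.pkl","rb"))
print("side mouth",onz(b,360.6,209.4,.085).round(4),"foot px exp",np.round(proj(b,[.5213,-.2496,.139]),1))
print(manip.get_state()["position"])
```

```text
side mouth [ 0.5277 -0.2568  0.085 ] foot px exp [363.3 193.2]
[ 0.52146449 -0.24980253  0.21647725]
```

{"api": "apply_moves", "payload": {"commands": [0.1, 0.12, 0.3, 0, 0, 0, 0.1, 0.12, 0.3, 0, 0, 0, 0.12, 0.14, 0.3, 0, 0, 0, 0, 0, 0.2, 0, 0, 0, 0, 0, 0, 0, 0, 0, 0, 0, 0, 0, 0, 0, 0, 0, 0, 0, 0, 0]}}

```text
clock: 7.6
position: [0.5311, -0.262, 0.1836]
ee_rot: [0.0, 1.0, -0.0, 0.0]
contact_force: [0.4, -0.1, -1.1]
width: 0.0326
```

Run:
```python
from h import *
import pickle
w=grab("wrist");a=grab("scene");b=grab("side")
pickle.dump((w,a,b),open("k4.pkl","wb"))
s=manip.get_state();p=s["position"];print(p,s["contact_force"],s["width"],s["clock"])
f=[p[0],p[1],p[2]-.077]
for im in(w,a,b):print(np.round(proj(im,f),1),np.round(proj(im,[.531,-.261,.085]),1))
C=lambda im,u,v,hw,hh,f:cv2.resize(im["bgr"][v-hh:v+hh,u-hw:u+hw],None,fx=f,fy=f,interpolation=cv2.INTER_CUBIC)
A=C(w,325,250,45,100,6)[:600,:]
S=C(a,286,262,25,30,8)
D=C(b,361,200,25,30,8)
A=C(w,325,240,40,60,5)
print("orig: w(285,180)x5 a(261,232)x8 b(336,170)x8")
A=np.vstack([A])[:480]
cv2.imwrite("pics/c4.png",np.hstack([A[:, :400][:480],S[:480,:200] if 0 else S[:480],])[:, :800])
cv2.imwrite("pics/c4.png",np.hstack([cv2.resize(A,(266,320)),cv2.resize(S,(266,320)),cv2.resize(D,(266,320))]))
```

```text
[ 0.53110074 -0.26197962  0.18385425] [ 0.26805909 -0.4005376  -1.81733321] 0.032609535299735294 7.75
[323.7 245.3] [323.6 233.9]
[285.3 267.4] [286. 272.]
[360.  200.9] [359.7 208.3]
orig: w(285,180)x5 a(261,232)x8 b(336,170)x8
```

View pics/c4.png

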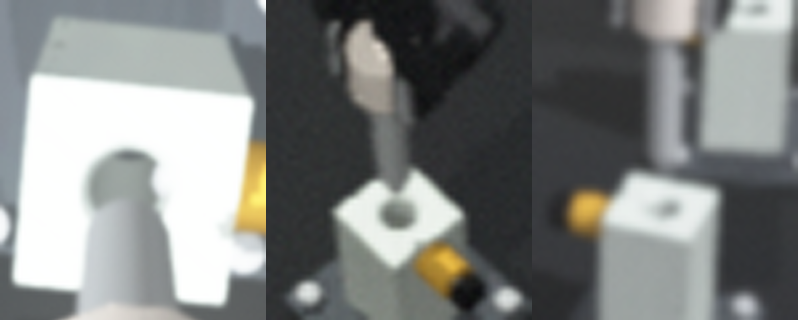

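The bore and foot now agree to about 1 mm in all three views: the bore is at wrist x≈323 px, scene (285.8,272) and side (360.6,209), with the foot directly above. I'll descend to about 8 mm inside the mouth and check the forces.

{"api": "apply_moves", "payload": {"commands": [0, 0, 0.2, 0, 0, 0, 0, 0, 0.2, 0, 0, 0, 0, 0, 0.2, 0, 0, 0, 0, 0, 0.2, 0, 0, 0, 0, 0, 0.2, 0, 0, 0, 0, 0, 0, 0, 0, 0]}}

```text
clock: 8.35
position: [0.5308, -0.2618, 0.1522]
ee_rot: [-0.0, 1.0, -0.0, -0.0]
contact_force: [0.9, -0.3, -1.6]
width: 0.0327
```

Run:
```python
from h import *
s=manip.get_state();print(s["position"],s["contact_force"],s["moment"])
```

```text
[ 0.53076304 -0.26180693  0.15219327] [ 0.85493141 -0.34088595 -1.566509  ] [ 0.00933268 -0.02944442 -0.01218518]
```

It went in freely. Next is past the plunger to about 25 mm deep; the stop is at 32 mm or deeper.

{"api": "apply_moves", "payload": {"commands": [0, 0, 0.1, 0, 0, 0, 0, 0, 0.1, 0, 0, 0, 0, 0, 0.1, 0, 0, 0, 0, 0, 0, 0, 0, 0]}}

```text
clock: 8.75
position: [0.5308, -0.262, 0.144]
ee_rot: [-0.0, 1.0, -0.0, -0.0]
contact_force: [-0.4, -0.7, -3.5]
width: 0.0328
```

{"api": "apply_moves", "payload": {"commands": [0, 0, 0.1, 0, 0, 0, 0, 0, 0.1, 0, 0, 0, 0, 0, 0, 0, 0, 0]}}

```text
clock: 9.05
position: [0.5308, -0.2623, 0.1396]
ee_rot: [0.001, 1.0, 0.0, 0.0]
contact_force: [-2.3, -0.6, 3.2]
width: 0.0327
```

{"api": "apply_moves", "payload": {"commands": [0, 0, 0.1, 0, 0, 0, 0, 0, 0.1, 0, 0, 0, 0, 0, 0, 0, 0, 0]}}

```text
clock: 9.35
position: [0.5308, -0.2622, 0.1327]
ee_rot: [0.0, 1.0, 0.0, 0.0]
contact_force: [-0.6, -0.2, -0.4]
width: 0.0328
```

{"api": "apply_moves", "payload": {"commands": [0, 0, 0.05, 0, 0, 0, 0, 0, 0.05, 0, 0, 0, 0, 0, 0, 0, 0, 0]}}

```text
clock: 9.65
position: [0.5308, -0.2622, 0.1301]
ee_rot: [0.0, 1.0, 0.0, 0.0]
contact_force: [-2.8, 0.3, 3.6]
width: 0.0331
```

{"api": "apply_moves", "payload": {"commands": [0, 0, 0.05, 0, 0, 0, 0, 0, 0.05, 0, 0, 0, 0, 0, 0, 0, 0, 0]}}

```text
clock: 9.95
position: [0.5308, -0.2622, 0.1269]
ee_rot: [0.0, 1.0, 0.0, 0.0]
contact_force: [-2.0, -0.3, 5.1]
width: 0.0326
```

Drag is about 6 N, at about 35 mm deep. From here I feel for the stop in small steps with a light grip, so the fingers would slip before they could ram it.

{"api": "apply_moves", "payload": {"commands": [0, 0, 0, 0, 0, 0, 0, 0, 0.04, 0, 0, 0, 0, 0, 0, 0, 0, 0], "newtons": 22}}

```text
clock: 10.25
position: [0.5308, -0.2621, 0.1254]
ee_rot: [0.0, 1.0, 0.0, 0.0]
contact_force: [-2.9, -0.9, 5.3]
width: 0.0329
```

```bash
python3 -c "
from h import *
s=manip.get_state();print(s['position'],s['contact_force'],s['width'])"
```

```text
[ 0.53081702 -0.26214357  0.12538233] [-2.8823415  -0.91910793  5.34174975] 0.032933364969989214
```

Still plain drag, so I'll continue in 1.2 mm steps, two per turn.

{"api": "apply_moves", "payload": {"commands": [0, 0, 0.04, 0, 0, 0, 0, 0, 0, 0, 0, 0]}}

```text
clock: 10.45
position: [0.5308, -0.2621, 0.1242]
ee_rot: [0.0, 1.0, 0.0, -0.0]
contact_force: [-2.3, -0.5, 4.7]
width: 0.0329
```

{"api": "apply_moves", "payload": {"commands": [0, 0, 0.03, 0, 0, 0, 0, 0, 0, 0, 0, 0]}}

```text
clock: 10.65
position: [0.5308, -0.2622, 0.1235]
ee_rot: [0.0, 1.0, 0.0, 0.0]
contact_force: [-2.7, -1.1, 4.9]
width: 0.0328
```

{"api": "apply_moves", "payload": {"commands": [0, 0, 0.04, 0, 0, 0, 0, 0, 0, 0, 0, 0]}}

```text
clock: 10.85
position: [0.5308, -0.2621, 0.1221]
ee_rot: [0.0, 1.0, 0.0, -0.0]
contact_force: [-2.4, -1.3, 5.0]
width: 0.0328
```

{"api": "apply_moves", "payload": {"commands": [0, 0, 0.03, 0, 0, 0, 0, 0, 0, 0, 0, 0]}}

```text
clock: 11.05
position: [0.5308, -0.2621, 0.1214]
ee_rot: [0.0, 1.0, 0.0, 0.0]
contact_force: [-3.6, -0.6, 6.1]
width: 0.0327
```

{"api": "apply_moves", "payload": {"commands": [0, 0, 0.04, 0, 0, 0, 0, 0, 0, 0, 0, 0]}}

```text
clock: 11.25
position: [0.5308, -0.2621, 0.12]
ee_rot: [0.0, 1.0, 0.0, -0.0]
contact_force: [-1.6, -1.5, 4.4]
width: 0.0329
```

{"api": "apply_moves", "payload": {"commands": [0, 0, 0.03, 0, 0, 0, 0, 0, 0, 0, 0, 0]}}

```text
clock: 11.45
position: [0.5308, -0.2621, 0.1192]
ee_rot: [0.0, 1.0, 0.0, -0.0]
contact_force: [-2.8, -0.4, 5.9]
width: 0.0329
```

{"api": "apply_moves", "payload": {"commands": [0, 0, 0.04, 0, 0, 0, 0, 0, 0, 0, 0, 0]}}

```text
clock: 11.65
position: [0.5308, -0.2621, 0.1178]
ee_rot: [0.0, 1.0, 0.0, -0.0]
contact_force: [-2.7, -0.3, 4.3]
width: 0.0324
```

{"api": "apply_moves", "payload": {"commands": [0, 0, 0.04, 0, 0, 0, 0, 0, 0, 0, 0, 0]}}

```text
clock: 11.85
position: [0.5308, -0.2621, 0.1166]
ee_rot: [0.0, 1.0, 0.0, -0.0]
contact_force: [-2.0, -0.4, 5.2]
width: 0.0326
```

{"api": "apply_moves", "payload": {"commands": [0, 0, 0.04, 0, 0, 0, 0, 0, 0, 0, 0, 0]}}

```text
clock: 12.05
position: [0.5308, -0.262, 0.1152]
ee_rot: [0.0, 1.0, 0.0, -0.0]
contact_force: [-1.3, -1.1, 3.9]
width: 0.0329
```

{"api": "apply_moves", "payload": {"commands": [0, 0, 0.04, 0, 0, 0, 0, 0, 0, 0, 0, 0]}}

```text
clock: 12.25
position: [0.5308, -0.262, 0.114]
ee_rot: [0.0, 1.0, 0.0, -0.0]
contact_force: [-2.4, -0.7, 4.5]
width: 0.0329
```

{"api": "apply_moves", "payload": {"commands": [0, 0, 0.04, 0, 0, 0, 0, 0, 0, 0, 0, 0]}}

```text
clock: 12.45
position: [0.5308, -0.262, 0.1129]
ee_rot: [0.0, 1.0, 0.0, -0.0]
contact_force: [-3.0, -0.9, 4.0]
width: 0.033
```

{"api": "apply_moves", "payload": {"commands": [0, 0, 0.04, 0, 0, 0, 0, 0, 0, 0, 0, 0]}}

```text
clock: 12.65
position: [0.5308, -0.262, 0.1118]
ee_rot: [0.0, 1.0, 0.0, -0.0]
contact_force: [-2.5, -1.2, 4.3]
width: 0.0327
```

{"api": "apply_moves", "payload": {"commands": [0, 0, 0.04, 0, 0, 0, 0, 0, 0, 0, 0, 0]}}

```text
clock: 12.85
position: [0.5308, -0.262, 0.1104]
ee_rot: [0.0, 1.0, -0.0, -0.0]
contact_force: [-2.4, -0.9, 3.6]
width: 0.0329
```

{"api": "apply_moves", "payload": {"commands": [0, 0, 0.04, 0, 0, 0, 0, 0, 0, 0, 0, 0]}}

```text
clock: 13.05
position: [0.5308, -0.262, 0.1094]
ee_rot: [0.0, 1.0, 0.0, -0.0]
contact_force: [-3.0, -0.2, 5.4]
width: 0.0328
```

{"api": "apply_moves", "payload": {"commands": [0, 0, 0.04, 0, 0, 0, 0, 0, 0, 0, 0, 0]}}

```text
clock: 13.25
position: [0.5309, -0.2621, 0.1093]
ee_rot: [0.0, 1.0, 0.0, 0.0]
contact_force: [-3.4, 0.1, 11.3]
width: 0.0329
```

{"api": "apply_moves", "payload": {"commands": [0, 0, 0.04, 0, 0, 0, 0, 0, 0, 0, 0, 0]}}

```text
clock: 13.45
position: [0.5309, -0.2622, 0.1092]
ee_rot: [0.001, 1.0, 0.0, 0.0]
contact_force: [-6.4, 0.1, 17.5]
width: 0.0326
```

The stop is reached: the TCP stays at 0.1092 m while the force climbs from 5 N to 11 N to 17.5 N. About 12 N of that is on the stop, at roughly 53 mm deep. I'll ease off slightly, then release.

{"api": "apply_moves", "payload": {"commands": [0, 0, -0.02, 0, 0, 0, 0, 0, 0, 0, 0, 0]}}

```text
clock: 13.65
position: [0.5309, -0.2621, 0.1092]
ee_rot: [0.001, 1.0, 0.0, 0.0]
contact_force: [-4.6, 0.4, 14.1]
width: 0.033
```

{"api": "apply_moves", "payload": {"commands": [0, 0, 0, 0, 0, 0, 0, 0, 0, 0, 0, 0, 0, 0, 0, 0, 0, 0, 0, 0, 0, 0, 0, 0, 0, 0, 0, 0, 0, 0, 0, 0, 0, 0, 0, 0, 0, 0, 0, 0, 0, 0, 0, 0, 0, 0, 0, 0], "jaw": 1}}

```text
clock: 14.45
position: [0.531, -0.2619, 0.1074]
ee_rot: [-0.0, 1.0, -0.0, 0.0]
contact_force: [-0.3, -0.9, -0.3]
width: 0.0857
```

{"api": "apply_moves", "payload": {"commands": [0, 0, -0.2, 0, 0, 0, 0, 0, -0.4, 0, 0, 0, 0, 0, -0.6, 0, 0, 0, 0, 0, -0.8, 0, 0, 0, 0, 0, -0.8, 0, 0, 0, 0, 0, -0.8, 0, 0, 0, 0, 0, -0.6, 0, 0, 0, 0, 0, -0.4, 0, 0, 0, 0, 0, 0, 0, 0, 0, 0, 0, 0, 0, 0, 0]}}

```text
clock: 15.45
position: [0.5307, -0.2618, 0.2453]
ee_rot: [-0.0, 1.0, -0.0, -0.0]
contact_force: [0.7, 0.1, 0.7]
width: 0.0853
```

Run:
```python
from h import *
w=grab("wrist");a=grab("scene");b=grab("side")
import pickle;pickle.dump((w,a,b),open("k5.pkl","wb"))
for im in(a,b):print(np.round(proj(im,[.531,-.2615,.142]),1))
C=lambda im,u,v:cv2.resize(im["bgr"][v-40:v+40,u-26:u+26],(390,600),interpolation=cv2.INTER_CUBIC)
cv2.imwrite("pics/c5.png",np.hstack([C(a,286,262),C(b,361,200)]))
print(manip.get_state()["clock"])
```

```text
[284.5 259.1]
[360.5 189.2]
15.6
```

View pics/c5.png

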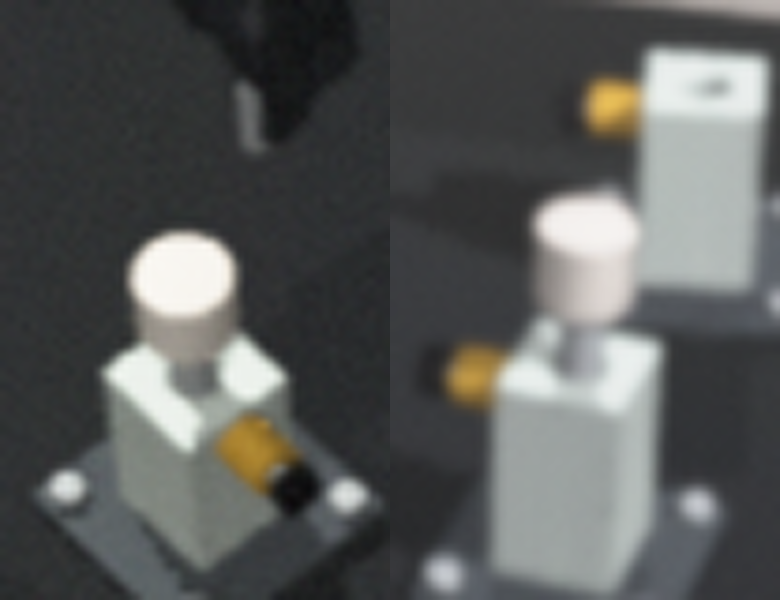

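The head top is at (284.4,258.7) in the scene view and (361.4,189.6) in the side view. For a seated post I predicted (284.5,259.1) and (360.5,189.2), so it looks upright and home. The pictures only resolve height to about 2 mm, so I'll confirm with a gentle press on the head using shut fingers.

{"api": "apply_moves", "payload": {"commands": [0, 0, 0, 0, 0, 0, 0, 0, 0, 0, 0, 0, 0, 0, 0, 0, 0, 0, 0, 0, 0, 0, 0, 0, 0, 0, 0, 0, 0, 0, 0, 0, 0, 0, 0, 0, 0, 0, 0, 0, 0, 0, 0, 0, 0, 0, 0, 0, 0, 0, 0, 0, 0, 0, 0, 0, 0, 0, 0, 0], "jaw": -1}}

```text
clock: 16.6
position: [0.5309, -0.2619, 0.2454]
ee_rot: [-0.0, 1.0, 0.0, 0.0]
contact_force: [-0.8, -0.2, 0.3]
width: -0.0
```

{"api": "apply_moves", "payload": {"commands": [0, 0, 0.4, 0, 0, 0, 0, 0, 0.6, 0, 0, 0, 0, 0, 0.6, 0, 0, 0, 0, 0, 0.6, 0, 0, 0, 0, 0, 0.4, 0, 0, 0, 0, 0, 0.4, 0, 0, 0, 0, 0, 0.1, 0, 0, 0, 0, 0, 0, 0, 0, 0, 0, 0, 0, 0, 0, 0]}}

```text
clock: 17.5
position: [0.5314, -0.2622, 0.1531]
ee_rot: [0.0, 1.0, -0.0, 0.001]
contact_force: [0.4, 0.7, -0.9]
width: -0.0004
```

{"api": "apply_moves", "payload": {"commands": [0, 0, 0.1, 0, 0, 0, 0, 0, 0.1, 0, 0, 0, 0, 0, 0.05, 0, 0, 0, 0, 0, 0, 0, 0, 0]}}

```text
clock: 17.9
position: [0.5308, -0.2618, 0.1447]
ee_rot: [-0.0, 1.0, -0.0, -0.0]
contact_force: [-0.5, 0.6, 0.2]
width: -0.0002
```

{"api": "apply_moves", "payload": {"commands": [0, 0, 0.04, 0, 0, 0, 0, 0, 0, 0, 0, 0]}}

```text
clock: 18.1
position: [0.5309, -0.2619, 0.1436]
ee_rot: [-0.0, 1.0, 0.0, -0.0]
contact_force: [-0.9, -0.5, 0.9]
width: -0.0002
```

{"api": "apply_moves", "payload": {"commands": [0, 0, 0.04, 0, 0, 0, 0, 0, 0, 0, 0, 0]}}

```text
clock: 18.3
position: [0.5309, -0.2619, 0.1424]
ee_rot: [-0.0, 1.0, -0.0, 0.0]
contact_force: [-0.2, -0.7, 0.6]
width: 0.0
```

{"api": "apply_moves", "payload": {"commands": [0, 0, 0.03, 0, 0, 0, 0, 0, 0, 0, 0, 0]}}

```text
clock: 18.5
position: [0.531, -0.262, 0.1423]
ee_rot: [0.0, 1.0, -0.0, 0.0]
contact_force: [-0.7, -0.2, 4.2]
width: 0.0001
```

{"api": "apply_moves", "payload": {"commands": [0, 0, 0.03, 0, 0, 0, 0, 0, 0, 0, 0, 0]}}

```text
clock: 18.7
position: [0.5312, -0.2621, 0.1423]
ee_rot: [0.0, 1.0, 0.0, 0.001]
contact_force: [-1.5, 0.3, 7.9]
width: -0.0003
```

{"api": "apply_moves", "payload": {"commands": [0, 0, 0.04, 0, 0, 0, 0, 0, 0, 0, 0, 0]}}

```text
clock: 18.9
position: [0.5314, -0.2623, 0.1422]
ee_rot: [0.001, 1.0, 0.0, 0.001]
contact_force: [-2.6, 0.7, 13.6]
width: 0.0001
```

{"api": "apply_moves", "payload": {"commands": [0, 0, 0.03, 0, 0, 0, 0, 0, 0, 0, 0, 0]}}

```text
clock: 19.1
position: [0.5318, -0.2627, 0.1421]
ee_rot: [0.001, 1.0, 0.0, 0.002]
contact_force: [-3.3, 1.0, 15.9]
width: -0.0004
```

The head doesn't yield at 16 N, well above the drag, and its top is at 0.142 m as predicted for a seated post. I'll retract and hand in.

{"api": "apply_moves", "payload": {"commands": [0, 0, -0.2, 0, 0, 0, 0, 0, -0.5, 0, 0, 0, 0, 0, -0.7, 0, 0, 0, 0, 0, -0.7, 0, 0, 0, 0, 0, -0.5, 0, 0, 0, 0, 0, -0.2, 0, 0, 0, 0, 0, 0, 0, 0, 0, 0, 0, 0, 0, 0, 0]}}

```text
clock: 19.9
position: [0.5305, -0.2616, 0.2216]
ee_rot: [-0.0, 1.0, -0.0, -0.001]
contact_force: [0.0, 1.2, -0.4]
width: 0.0003
```

Run:
```python
from h import *
a=grab("scene","s6.png");s=manip.get_state();print(s["position"],s["contact_force"],s["clock"])
```

```text
[ 0.53036704 -0.26154151  0.22137656] [-0.58157549  1.16397503 -0.70326196] 19.95
```

View pics/s6.png

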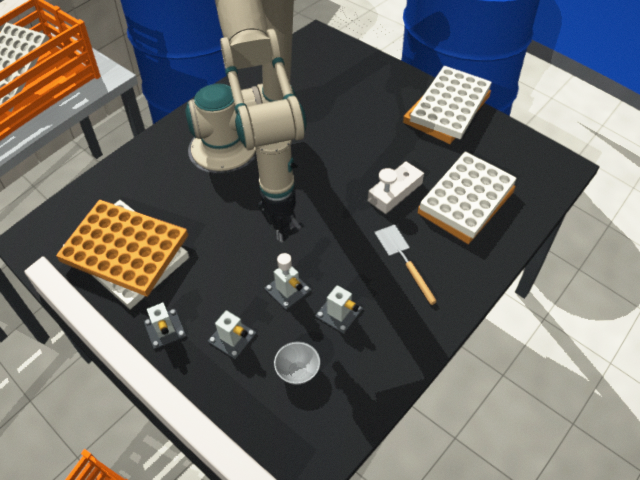

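The post stands in the nearest holder at (284,260). The wide post is still in the rack at (388,178), and the bowl and scraper haven't moved.

```bash
python3 -c "
from rig import manip
print(manip.sign_off())"
```

```text
the job is handed in; nothing more can be done
None
```

The narrow-headed post stands fully home in the holder nearest the robot's base (about (0.531, -0.262), 53 mm deep), with the plunger pressing on it. The gripper has let go and is clear of it. I handed the job in at about 20 s; no verdict is reported.

- **Stop:** the tool stopped dead at 0.1092 m while the wrist force rose from about 5 N to 17.5 N. That is an estimated 12 N on the stop, under the 25 N limit.
- **Seating:** after release I pressed the head top with shut fingers up to 16 N, well above the plunger drag. It held at 0.142 m, the height expected for a seated post. During this press the fingertips slid sideways by under 1 mm.
- **Plunger:** its travel can't be read directly. I judged it from the sideways force of about 2–3 N and the steady drag beside the shank.
- **Surroundings:** the last picture shows the post upright, and the wide-headed post, bowl and scraper where they started.
- **Disagreements:** the side camera put the mouth 4–6 mm from the wrist and scene estimates at first. A closer reading from above the bore agreed to about 1 mm in all three views. My first scene reading of the mouth was about 15 mm off and was corrected before insertion.

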